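# Feed the pastry tray home along the guide rail

## Robot

A 6-joint arm with a two-finger parallel gripper is mounted at the origin on the work surface. World frame = base frame: x ahead of the robot, y to its left, z up, the work surface at z = 0. Lengths are in m, angles in rad, forces in N, time in s.
With the tool pointing down it reaches from about 0.35 to 1 m from the base axis. Payload 7.1 kg.
Tool frame: the origin (TCP) lies between the finger pads; the fingertips stand 22 mm ahead of it and the grasp point (between the pads) lies 3 mm ahead of it; z points along the fingers, y is the line along which they close (so a half turn about z gives the same grasp; the last joint's range is limited). The gripper opens to 85 mm and grips with 20 to 120 N. Pads are 22 mm wide; open, the fingers measure 114 mm over their backs; the gripper's body (76 mm by 85 mm) begins 54 mm behind the grasp point. The pads swing forward as they close: fully open they stand 13 mm farther back than shut.
Start: joints at [-1.187, 0.423, 1.63, -0, 1.089, -0.019], TCP at [0.245, -0.575, 0.253] pointing down, gripper open.
Joint ranges: [-3, 3], [-0.9, 2.11], [0.09, 2.58], [-1.31, 4.45], [0.11, 2.69], [-2.54, 2.54]. Speed limits (rad/s): [2.39, 2.39, 3.01, 3.14, 3.14, 3.14].

## Interface

Orientations are given as a rotation vector (axis times angle).
In Python, from rig import manip, viewer, claw, solver gives the robot as it stands (manip), with the cameras (viewer), the gripper (claw) and the kinematics (solver). Calls block until the motion is done:
- manip.move_to(position, orientation): joint-space move of the TCP to a pose.
- manip.servo_line(position, orientation=None, rate=0.15): straight line of the TCP; orientation=None keeps the orientation; rate is the mean speed in m/s.
- manip.set_joints(angles): joint-space move.
- claw.command_gripper(opening, f_grip=None): finger opening in m; f_grip is the grip in N (None keeps the last); returns when the fingers have stopped.
- manip.hold(seconds).
- solver.solve_ik(position, orientation): joint angles nearest the present ones, or None.
- viewer.camera(name): name is "scene" or "side" or "wrist"; returns a dict with "image" (420x560x3 uint8, red, green, blue), "fx", "fy", "cx", "cy" (pixels), "k1" (the pictures are not rectified: a ray, as slopes to the right and down, at radius r is drawn at 1 + k1 r^2 times it, then the intrinsics apply), "cam_to_world" (4x4, takes a point from camera to world coordinates); the wrist camera has in their place "mount" (4x4, takes a point from camera to tool coordinates, whose origin is the TCP and whose axes are the flange's). Camera axes: x right, y down, z forward; pixel columns grow to the right and rows downward; lengths in m; the calibration is good to about 2 mm. A picture is of the moment at which its call begins: read the wrist's pose just before it. There is no depth.
A pose or a line that the arm cannot do raises manip.IKError and nothing moves.
- manip.sign_off(): hands the job in; it is judged then, once.
Readings, each from a call of its own:
- manip.get_time(): time.
- manip.get_joint_positions(): joint angles.
- manip.get_joint_vel(): joint speeds.
- manip.get_tau(): joint torques, N m.
- manip.get_position(): TCP position.
- manip.get_ee_rot(): TCP orientation.
- manip.get_contact_force(): force on the tool from outside, world axes, zero at the start.
- manip.get_torque(): the same for the moment, N m.
- manip.get_width(): finger opening in m.
- manip.get_grip_force(): force on a finger pad.
Only numpy, scipy, OpenCV 4.12 (cv2) and the standard library are available. Lean on these libraries where they do the work, as an engineer would, in place of code of your own. Each camera call takes 0.05 s, during which the arm holds its last target. There are 200 camera calls.

## Task

Pick up the wooden push stick and, touching the tray with the stick only, first press the pastry tray flush against the guide rail before its front end passes the brass strip; then feed it along the rail, keeping it gently but steadily pressed against the rail all the way, until it is fully home against the end stop. While feeding, about 6 N against the rail is right and 15 N is too much, so go by feel, and never knock the tray against rail or stop (30 N or more); leave the jar, bowl and cup alone, and finally lay the stick flat on the counter, off the lane.

Things in the scene. Friction and masses are not known exactly. Their poses are not given: they have to be found in the camera images.
- lane: Fixed medium-brown wooden display deck on the counter, 170 x 500 mm, 18 mm thick. Origin: centre of its underside. +y is the feed direction, +x points to the guide rail. A brass strip lies across the deck at y = +20 mm (flat, no obstacle).
- rail: Fixed dark-wood guide rail on the lane's +x edge, along its full length, 20 mm thick, 28 mm high above the deck. The face the tray slides on is at x = +60 mm in the lane's frame. The frame of this body is the lane's frame.
- end_stop: Fixed dark-wood cross bar at the lane's +y end, 28 mm high above the deck. Its near face, where the tray must end, is at y = +210 mm in the lane's frame. The frame of this body is the lane's frame.
- tray: Loose wooden tray of small buns standing on the deck at the -y end, 90 mm (x) by 150 mm (y), walls 30 mm high with square vertical corners, buns to 47 mm; about 0.3 to 0.55 kg. Origin: centre of its underside. Its +x long side goes to the rail, its +y end leads. It starts some 5 to 45 mm off the rail and a little askew.
- tray_nose (a point): Leading corner of the tray on the rail side, 15 mm above its underside. In the lane's frame x = 60 mm means touching the rail and y = 210 mm touching the end stop.
- tray_tail (a point): Trailing corner of the tray on the rail side, 15 mm above its underside; x = 60 mm in the lane's frame means touching the rail.
- tray_corner (a point): Trailing corner of the tray on the side away from the rail, 15 mm above its underside: where the mouth of the push stick fits. Pushing here diagonally, about 45 degrees to the feed with the stick pointing along the push, both feeds the tray and presses it against the rail; sliding it on the deck takes roughly 1 to 4 N, plus the friction of the rail (some half of the side force).
- push_stick: Loose dark-wood push stick lying on the counter, 0.1 kg: a bar 187 mm long (x from -90 to +97 mm), 22 mm wide (y), 34 mm high, with an open 120 degree V mouth at its +x end made of two 40 mm prongs, 8 mm thick and 30 mm high, 70 mm over their tips. Origin: underside of the bar, at its middle, near the centre of mass: grip the bar there across its width.
- stick_mouth (a point): Bottom of the V mouth of the push stick, 100 mm ahead (+x) of its origin, 15 mm above its underside; a tray corner seats here.
- jam_jar: Jam jar, 60 mm across, 75 mm high, loose on the counter. Bystander. Origin: centre of underside.
- butter_bowl: White bowl, 90 mm across, 50 mm high, loose on the counter. Bystander. Origin: centre of underside.
- coffee_cup: White mug, 72 mm across, 70 mm high, loose on the counter beside the lane's -y end. Bystander. Origin: centre of underside.

How it is judged:
By the outcome, as a careful person would: the job done as asked, in the order asked, and still so for the second after the job is handed in, with the robot touching nothing.
It also fails if it takes over 72 s, if anything falls off the work surface, if the arm or the gripper's body presses on something with over 40 N, if the wrist force passes 120 N, or if a joint passes its speed limit or range.

## Working session

There is one attempt and no reset: what is moved stays moved. The work goes in short steps, each a Python script; the robot and the scene stay as the last script left them, time stands still between calls to the robot, and variables do not carry over. Pictures are saved under pics/ and viewed, at most 10 in all, crops included, and the job is handed in when it is done.

```bash
mkdir -p pics; ls
python3 - <<'E'
from rig import manip, viewer, claw, solver
import cv2,pickle,numpy as np
d={}
for n in("scene","side"):
    c=viewer.camera(n);d[n]=c;cv2.imwrite(f"pics/{n}.png",c["image"][:,:,::-1]);print(n,c["fx"],c["cx"],c["cy"],c["k1"],c["cam_to_world"].round(3).tolist())
p=manip.get_position();r=manip.get_ee_rot();c=viewer.camera("wrist");print(c["mount"],p,r,manip.get_time())
d["wrist"]=c;d["p"]=p;d["r"]=r
pickle.dump(d,open("d0.pkl","wb"))
E
```

```text
pics
rig.py
scene 531.1972143207237 285.57893149640387 199.33185696164375 -0.08977748418261623 [[0.543, 0.557, -0.629, 1.466], [0.84, -0.34, 0.423, -0.567], [0.022, -0.757, -0.653, 1.001], [0.0, 0.0, 0.0, 1.0]]
side 420.8789394434156 280.17785255416123 204.15770639108422 -0.0587995941536016 [[-0.82, -0.418, 0.39, 0.151], [-0.572, 0.599, -0.56, 0.645], [0.001, -0.683, -0.731, 0.819], [0.0, 0.0, 0.0, 1.0]]
[[ 1.27530554e-03 -9.66085588e-01 -2.58218920e-01  6.41347048e-02]
 [ 9.99999179e-01  1.19893621e-03  4.53218116e-04  1.42657326e-04]
 [-1.28259476e-04 -2.58219285e-01  9.66086323e-01 -1.20695952e-01]
 [ 0.00000000e+00  0.00000000e+00  0.00000000e+00  1.00000000e+00]] [ 0.24483214 -0.57452811  0.25262039] [-3.07672440e+00 -6.28125398e-01  4.01641389e-04] 0.15
```

View pics/scene.png

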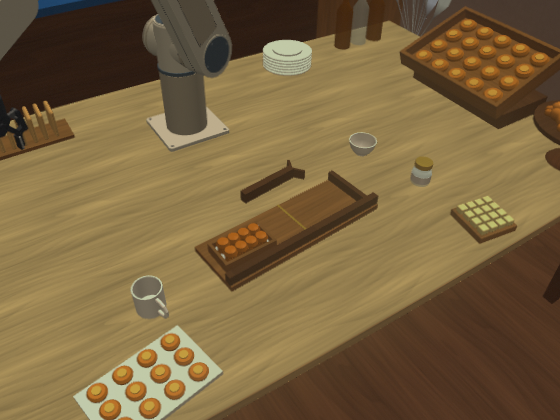

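View pics/side.png

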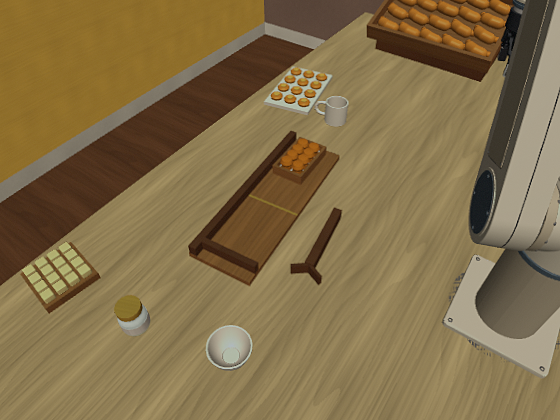

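Scene view: the tray is at (240,240), the brass strip at (290,215), and the stick runs from (243,195) to its mouth at (292,172). The lane's left-near corner is (198,247). Side view: the tray is at (300,157), the stick runs from (338,210) to its mouth at (312,270), the strip from (250,195) to (297,213), and the stop from (195,240) to (257,268).

```bash
cat > h.py <<'E'
import numpy as np,cv2,pickle
from scipy.spatial.transform import Rotation as R
def cam(c,p=None,r=None):
    if "cam_to_world" in c: return np.array(c["cam_to_world"])
    T=np.eye(4);T[:3,:3]=R.from_rotvec(r).as_matrix();T[:3,3]=p
    return T@c["mount"]
def ray(c,T,uv):
    K=np.array([[c["fx"],0,c["cx"]],[0,c["fy"],c["cy"]],[0,0,1]])
    q=cv2.undistortPoints(np.array(uv,float).reshape(-1,1,2),K,np.array([c["k1"],0,0,0,0]))[:,0]
    return T[:3,3],np.c_[q,np.ones(len(q))]@T[:3,:3].T
def plane(c,T,uv,z):
    o,d=ray(c,T,uv);return o+d*((z-o[2])/d[:,2])[:,None]
def tri(c1,T1,u1,c2,T2,u2):
    o1,d1=ray(c1,T1,u1);o2,d2=ray(c2,T2,u2);P=[];g=[]
    for a,b in zip(d1,d2):
        s,t=np.linalg.lstsq(np.c_[a,-b],o2-o1,rcond=None)[0]
        x,y=o1+s*a,o2+t*b;P.append((x+y)/2);g.append(np.linalg.norm(x-y))
    return np.array(P),np.array(g)
def rot(yaw): # tool down, tool x along yaw
    return (R.from_euler('z',yaw)*R.from_euler('x',np.pi)).as_rotvec()
E
python3 - <<'E'
from h import *
from rig import manip, viewer, claw, solver
d=pickle.load(open("d0.pkl","rb"));s=d["scene"];k=d["side"]
f=lambda n,c,uv,z:print(n,plane(c,cam(c),uv,z).round(3).tolist())
f("strip side",k,[(250,195),(297,213)],.018)
f("strip scene",s,[(279,205),(304,230)],.018)
f("lane corner/ side -y",k,[(339,155),(250,283)],.018)
f("lane scene",s,[(198,247)],.018)
f("stick side tail,mouth",k,[(337,210),(312,268)],.034)
f("stick scene",s,[(243,194),(290,172)],.034)
f("cup",s,[(150,300)],.03);f("jar",k,[(132,320)],.04);f("bowl",k,[(229,347)],.03)
print(R.from_rotvec(d["r"]).as_matrix().round(2).tolist())
E
```

```text
strip side [[0.664, 0.05, 0.018], [0.526, 0.032, 0.018]]
strip scene [[0.53, 0.042, 0.018], [0.65, 0.044, 0.018]]
lane corner/ side -y [[0.55, -0.229, 0.018], [0.497, 0.266, 0.018]]
lane scene [[0.559, -0.223, 0.018]]
stick side tail,mouth [[0.441, -0.022, 0.034], [0.4, 0.163, 0.034]]
stick scene [[0.452, -0.03, 0.034], [0.437, 0.139, 0.034]]
cup [[0.666, -0.396, 0.03]]
jar [[0.63, 0.485, 0.04]]
bowl [[0.435, 0.412, 0.03]]
[[0.92, 0.39, -0.0], [0.39, -0.92, 0.0], [0.0, -0.0, -1.0]]
```

Run:
```python
from h import *
from rig import manip, viewer, claw, solver
W=[]
for i,p in enumerate([(0.5,-0.12,0.42),(0.5,0.12,0.42)]):
    for yaw in(0,np.pi):
        print(yaw,solver.solve_ik(p,rot(yaw)))
    manip.move_to(p,rot(0));manip.hold(.2)
    q,r=manip.get_position(),manip.get_ee_rot();c=viewer.camera("wrist");W.append((c,q,r))
    cv2.imwrite(f"pics/w{i}.png",c["image"][:,:,::-1])
print(c["fx"],c["k1"],manip.get_time(),manip.get_contact_force())
pickle.dump(W,open("w.pkl","wb"))
```

```text
0 [-2.58689865e-01  9.74764181e-02  1.67666452e+00 -4.44089210e-16
  1.36745172e+00  1.31210646e+00]
3.141592653589793 [-0.25868986  0.09747642  1.67666452  0.          1.36745172 -1.82948619]
0 [ 2.12400097e-01  9.74764181e-02  1.67666452e+00 -4.44089210e-16
  1.36745172e+00  1.78319642e+00]
3.141592653589793 [ 0.2124001   0.09747642  1.67666452  0.          1.36745172 -1.35839623]
340.9911178849711 -0.0089400945885081 3.575 [-0.45061723 -0.03168099 -0.24305047]
```

View pics/w0.png

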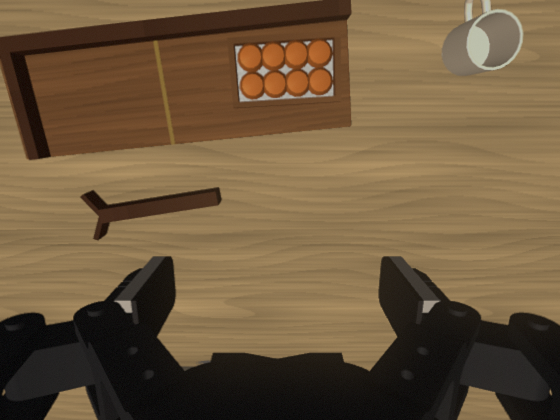

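View pics/w1.png

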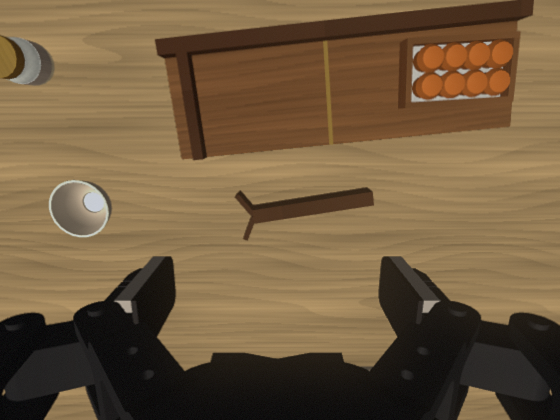

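Wrist view 0: stick bar from (220,195) to the V junction at (103,213), with prong tips at (85,195) and (98,238). The tray occupies (235–336, 38–108), the strip runs from (155,42) to (173,143), the deck's near edge from (351,126) to (30,158), and the cup is at (482,42). Wrist view 1 shows the same scene shifted about 165 px, plus the bowl (80,208) and the jar (15,60). I'll crop for finer picks.

Run:
```python
from h import *
W=pickle.load(open("w.pkl","rb"))
def crop(i,x,y,w,h,k):
    im=W[i][0]["image"][y:y+h,x:x+w,::-1]
    im=cv2.convertScaleAbs(im,alpha=1.6,beta=15)
    return cv2.resize(im,None,fx=k,fy=k,interpolation=cv2.INTER_CUBIC)
m=np.zeros((600,800,3),np.uint8)
a=crop(0,70,180,160,65,5);m[:260+65,:800]=0;m[:325,:800]=a
b=crop(0,225,25,135,110,2.5);m[325:600,:337]=b
b=crop(1,395,25,135,110,2.5);m[325:600,400:737]=b
cv2.imwrite("pics/m.png",m)
for i in(0,1):
    im=W[i][0]["image"];g=im.max(2)
    mk=(g<95).astype(np.uint8)*255
    cs,_=cv2.findContours(mk,cv2.RETR_EXTERNAL,cv2.CHAIN_APPROX_NONE)
    for c in cs:
        A=cv2.contourArea(c)
        if A>500: print(i,A,cv2.boundingRect(c),cv2.approxPolyDP(c,2.5,True)[:,0].tolist() if A<6000 else"")
```

```text
Traceback (most recent call last):
ValueError: could not broadcast input array from shape (275,338,3) into shape (275,337,3)
```

Run:
```python
from h import *
W=pickle.load(open("w.pkl","rb"))
def crop(i,x,y,w,h,k):
    im=W[i][0]["image"][y:y+h,x:x+w,::-1]
    im=cv2.convertScaleAbs(im,alpha=1.6,beta=15)
    return cv2.resize(im,None,fx=k,fy=k,interpolation=cv2.INTER_CUBIC)
m=np.zeros((600,800,3),np.uint8)
m[:325,:800]=crop(0,70,180,160,65,5)
m[325:600,:340]=crop(0,225,25,136,110,2.5)
m[325:600,400:740]=crop(1,395,25,136,110,2.5)
cv2.imwrite("pics/m.png",m)
for i in(0,1):
    im=W[i][0]["image"];g=im.max(2)
    mk=(g<95).astype(np.uint8)*255
    cs,_=cv2.findContours(mk,cv2.RETR_EXTERNAL,cv2.CHAIN_APPROX_NONE)
    for c in cs:
        A=cv2.contourArea(c)
        if A>500: print(i,A,cv2.boundingRect(c),cv2.approxPolyDP(c,2.5,True)[:,0].tolist() if A<6000 else"")
```

```text
0 52101.5 (0, 256, 560, 164) 
0 2482.0 (81, 187, 141, 53) [[221, 199], [218, 187], [108, 205], [93, 190], [81, 196], [99, 216], [95, 239], [106, 233], [112, 220], [215, 205]]
0 9920.5 (0, 0, 351, 160) 
1 52038.0 (0, 256, 560, 164) 
1 2368.0 (235, 187, 139, 53) [[372, 193], [366, 187], [256, 205], [240, 191], [235, 197], [251, 215], [244, 235], [247, 239], [254, 222], [373, 204]]
1 8903.0 (155, 0, 379, 160)
```

View pics/m.png

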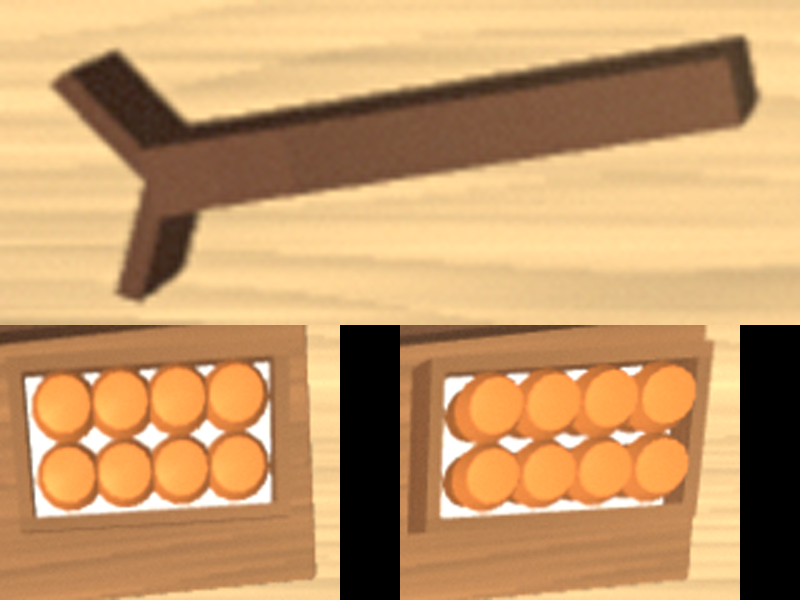

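The crop shows the stick's top face clearly. In w0 the tail corners are (215,191) and (218.4,204.8), and the mouth is (99.4,216.4). The tray rim's outer near edge runs from (235,107) to (341,101), and the deck's trailing corner is (350,126).

Run:
```python
from h import *
W=pickle.load(open("w.pkl","rb"))
c0,T0=W[0][0],cam(*W[0]);c1,T1=W[1][0],cam(*W[1])
P,g=tri(c0,T0,[(99.4,216.4),(218.4,204.8),(350.5,126),(173,143.5),(156,43),(267,85),(235.5,107)],c1,T1,[(251,215.3),(373.3,204.3),(510.5,126),(331.5,143.5),(325,42),(437,85),(404,107)])
print(np.c_[P,g].round(4))
print("lane edge",plane(c0,T0,[(350.5,126),(173,143.5),(156,43)],.018).round(4).tolist(),plane(c1,T1,[(510.5,126),(331.5,143.5),(325,42)],.018).round(4).tolist())
print("stick",plane(c0,T0,[(99.4,216.4),(215,191),(218.4,204.8)],.034).round(4).tolist(),plane(c1,T1,[(251,215.3),(373.3,204.3)],.034).round(4).tolist())
# white liner in tray: minAreaRect of (white|orange)
for c,T in((c0,T0),(c1,T1)):
    im=c["image"].astype(int);r,gg,b=im[...,0],im[...,1],im[...,2]
    m=(((r>150)&(gg>150)&(b>150))|((r>150)&(b<70))).astype(np.uint8)*255
    m[130:]=0;m[:25]=0;x0=225 if c is c0 else 395;m[:,:x0]=0;m[:,x0+125:]=0
    m=cv2.morphologyEx(m,cv2.MORPH_OPEN,np.ones((3,3)))
    pts=cv2.findNonZero(m);q=cv2.boxPoints(cv2.minAreaRect(pts));print(q.tolist(),plane(c,T,q,.024).round(4).tolist())
```

```text
[[ 4.101e-01  1.586e-01  2.580e-02  2.400e-03]
 [ 4.300e-01 -3.120e-02  3.150e-02  1.200e-03]
 [ 5.481e-01 -2.308e-01  2.100e-02  7.000e-04]
 [ 5.221e-01  3.530e-02  1.960e-02  5.000e-04]
 [ 6.630e-01  4.970e-02  1.640e-02  1.800e-03]
 [ 6.046e-01 -1.075e-01  3.490e-02  8.000e-04]
 [ 5.747e-01 -6.280e-02  3.770e-02  6.000e-04]]
lane edge [[0.5476, -0.2314, 0.018], [0.5217, 0.0358, 0.018], [0.6618, 0.0491, 0.018]] [[0.5484, -0.2328, 0.018], [0.5222, 0.0351, 0.018], [0.6636, 0.0499, 0.018]]
stick [[0.4113, 0.1543, 0.034], [0.4517, -0.0274, 0.034], [0.43, -0.0316, 0.034]] [[0.4137, 0.1579, 0.034], [0.4312, -0.0304, 0.034]]
[[235.75863647460938, 46.29835510253906], [329.5120544433594, 40.183990478515625], [333.0541687011719, 94.4964599609375], [239.30075073242188, 100.61082458496094]] [[0.6563, -0.064, 0.024], [0.6642, -0.1946, 0.024], [0.5921, -0.2025, 0.024], [0.5836, -0.0669, 0.024]]
[[408.7582702636719, 47.322574615478516], [511.56890869140625, 40.99576187133789], [514.8511962890625, 94.33224487304688], [412.04052734375, 100.6590576171875]] [[0.6558, -0.0669, 0.024], [0.6644, -0.2103, 0.024], [0.5933, -0.2274, 0.024], [0.5842, -0.0786, 0.024]]
```

```bash
cat >> h.py <<'E'
YL=0.0977;C=np.array([0.6084,0.0245]);A=np.array([[np.cos(YL),-np.sin(YL)],[np.sin(YL),np.cos(YL)]])
def w(x,y,z): return np.r_[C+A@[x,y],z]     # lane -> world
def l(p): return A.T@(np.array(p)[:2]-C)
E
python3 - <<'E'
from h import *
from rig import manip, viewer, claw, solver
p=np.array([.4273,.0597]);yaw=np.radians(98.9)
claw.command_gripper(.055,100)
manip.move_to([*p,.13],rot(yaw))
manip.servo_line([*p,.026],rate=.12)
print(manip.get_contact_force().round(2))
claw.command_gripper(0.0,100)
print("w",manip.get_width(),manip.get_grip_force())
manip.servo_line([*p,.12],rate=.12);manip.hold(.2)
print(manip.get_contact_force().round(2),manip.get_width(),manip.get_time())
c=viewer.camera("side");cv2.imwrite("pics/pk.png",cv2.resize(c["image"][100:330,180:440,::-1],None,fx=2,fy=2))
for q in [w(-.042-.15,-.16,.05),w(-.1,-.3,.05)]: print(solver.solve_ik(q,rot(YL)),solver.solve_ik(q,rot(YL+np.pi/4)))
E
```

```text
[-0.59 -0.2   0.74]
w 0.020310516977722414 98.3497667312622
[-0.08 -0.5  -1.5 ] 0.0207413497922457 8.1333
[-3.66577502e-01  5.51926117e-01  2.09084506e+00 -8.88178420e-16
  4.98821474e-01  1.10651882e+00] [-3.66577502e-01  5.51926117e-01  2.09084506e+00 -4.44089210e-16
  4.98821474e-01  3.21120661e-01]
[-5.04899854e-01  6.81808421e-01  1.75903924e+00 -4.44089210e-16
  7.00744993e-01  9.68196473e-01] [-5.04899854e-01  6.81808421e-01  1.75903924e+00 -4.44089210e-16
  7.00744993e-01  1.82798310e-01]
```

View pics/pk.png

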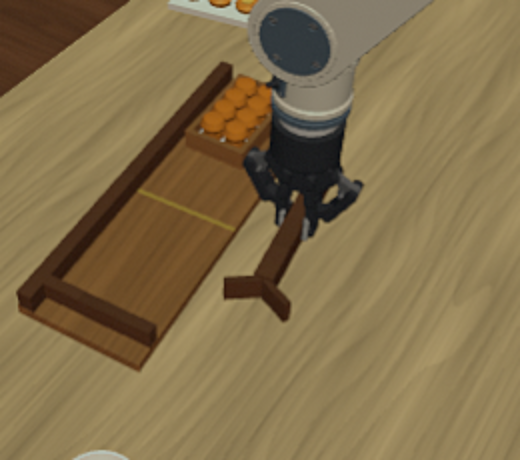

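The stick is gripped level at its middle (mouth at about (262,283) in the crop). Next is the side press.

Run:
```python
from h import *
from rig import manip, viewer, claw, solver
y=-.159
manip.move_to(w(-.192,y,.12),rot(YL))
manip.servo_line(w(-.192,y,.05),rate=.12);manip.hold(.2)
b=np.mean([manip.get_contact_force() for _ in range(5)],0);print("base",b.round(2))
F=lambda:A.T@(manip.get_contact_force()-b)[:2]
x=-.192;log=[]
manip.servo_line(w(-.176,y,.05),rate=.06);x=-.176
while x<-.13:
    f=-F();log.append((round(x*1e3,1),*f.round(1)))
    if f[0]>6.5:break
    x+=.001 if f[0]<.8 else (.0007 if f[0]<4.5 else .0003)
    manip.servo_line(w(x,y,.05),rate=.02)
print(log[::3],log[-8:],manip.get_time());manip.hold(.1);print(F(),l(manip.get_position()))
c=viewer.camera("scene");cv2.imwrite("pics/s1.png",cv2.resize(c["image"][150:300,170:400,::-1],None,fx=3,fy=3))
```

```text
base [ 0.7  -0.04 -1.02]
[(-176.0, np.float64(0.3), np.float64(0.7)), (-173.0, np.float64(0.2), np.float64(0.5)), (-170.0, np.float64(1.3), np.float64(-0.1)), (-167.6, np.float64(0.5), np.float64(0.6)), (-165.2, np.float64(1.6), np.float64(0.7)), (-162.8, np.float64(1.4), np.float64(0.0)), (-160.7, np.float64(2.1), np.float64(0.6)), (-158.6, np.float64(1.5), np.float64(-0.1)), (-156.5, np.float64(2.9), np.float64(-0.8)), (-154.4, np.float64(1.7), np.float64(-0.1)), (-152.3, np.float64(1.7), np.float64(-1.3)), (-150.2, np.float64(1.8), np.float64(-1.0)), (-148.9, np.float64(6.7), np.float64(0.4))] [(-153.0, np.float64(1.6), np.float64(-0.6)), (-152.3, np.float64(1.7), np.float64(-1.3)), (-151.6, np.float64(1.2), np.float64(-0.1)), (-150.9, np.float64(2.0), np.float64(-0.7)), (-150.2, np.float64(1.8), np.float64(-1.0)), (-149.5, np.float64(4.8), np.float64(-1.3)), (-149.2, np.float64(6.0), np.float64(0.3)), (-148.9, np.float64(6.7), np.float64(0.4))] 19.6
[-7.24224474 -0.16166793] [-0.15001613 -0.15873173]
```

View pics/s1.png

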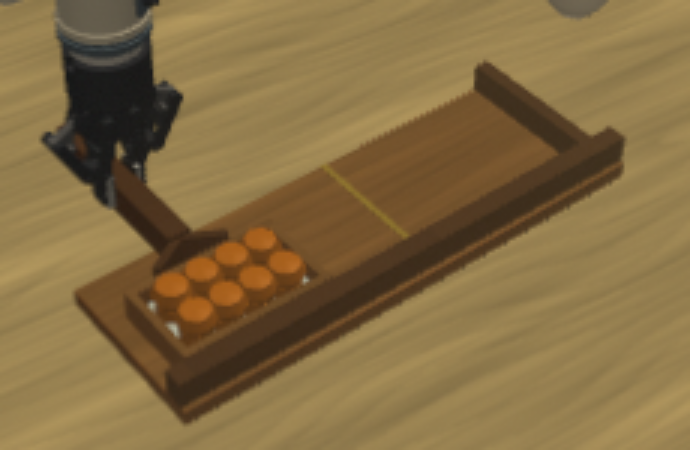

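The tray is flush: force jumped at the expected position, and the picture shows its long side along the rail. The trailing corner is at crop (128,297). Now I engage the corner and start feeding.

```bash
cat > run.py <<'E'
from h import *
from rig import manip, viewer, claw, solver
Z=.05;O=rot(YL+np.pi/4);u=np.array([1,1])/2**.5
def T(m): return w(*(np.array(m)-.1*u),Z)
def avg(b,n=3):
    s=[]
    for i in range(n):
        s.append(manip.get_contact_force())
        if i<n-1: manip.hold(.01)
    return -(A.T@(np.mean(s,0)-b)[:2])
E
python3 - <<'E'
from run import *
c=viewer.camera("scene")
yc=l(plane(c,cam(c),[(212.7,249)],.048)[0]);print("corner",yc)
manip.servo_line(w(-.2,-.159,Z),rate=.12)
manip.servo_line(w(-.2,-.159,.11),rate=.15)
m=np.array([-.033,yc[1]-.022])
t=T(m);manip.move_to([t[0],t[1],.11],O)
manip.servo_line(t,rate=.12);manip.hold(.25)
b=np.mean([(manip.hold(.01),manip.get_contact_force())[1] for _ in range(8)],0)
np.save("b.npy",b);print("base",b.round(2),l(manip.get_position())+.1*u,m,manip.get_time())
f=avg(b)
while f[1]<1.6 and m[1]<yc[1]+.012:
    m[1]+=.0015;manip.servo_line(T(m),rate=.03);f=avg(b)
print("A",m,f)
while f[0]<5 and m[0]<-.02:
    m[0]+=.0005;manip.servo_line(T(m),rate=.03);f=avg(b);print(m[0].round(4),f.round(1),end=";")
np.save("m.npy",m);print("B",m,manip.get_time())
c=viewer.camera("scene");cv2.imwrite("pics/s2.png",cv2.resize(c["image"][150:300,170:400,::-1],None,fx=3,fy=3))
E
```

```text
corner [-0.01885468 -0.2289783 ]
base [ 0.06  0.29 -0.8 ] [-0.03268188 -0.25123052] [-0.033     -0.2509783] 22.8
A [-0.033     -0.2269783] [0.70315817 1.86735885]
-0.0325 [1.8 2. ];-0.032 [3.4 2.7];-0.0315 [2.7 2.9];-0.031 [1.8 3.1];-0.0305 [2.4 2.6];-0.03 [1.4 2.6];-0.0295 [3.9 3.2];-0.029 [5.5 4.7];B [-0.029     -0.2269783] 29.2167
```

View pics/s2.png

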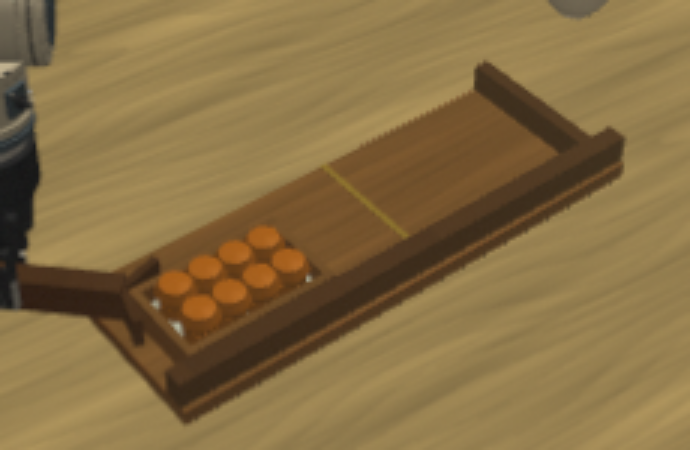

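The V is seated on the trailing corner at crop (130,290), and the tray is flush. Now feeding.

Run:
```python
from run import *
b=np.load("b.npy");m=np.load("m.npy");f=avg(b);fx=f[0];L=[];hist=[]
home=False
while m[1]<.075:
    fx=.4*fx+.6*f[0]
    if f[0]>11 or f[0]<1: fx=f[0]
    m[0]+=np.clip(.12e-3*(6-fx),-.6e-3,.5e-3)
    near=m[1]>.048
    m[1]+=.0008 if near else .004
    manip.servo_line(T(m),rate=.02 if near else .035);f=avg(b)
    L.append([*(m*1e3).round(1),*f.round(1)])
    hist.append(f[1])
    if near and f[1]>np.mean(hist[10:60])+6.5: home=True;break
    if f.max()>18: print("ABORT");break
np.save("m.npy",m);L=np.array(L);print(home,manip.get_time(),l(manip.get_position())+.1*u)
print("Fx",L[:,2].min(),L[:,2].max(),L[:,2].mean(),"Fy",L[:,3].mean());print(L[::6].tolist());print(L[-10:].tolist())
c=viewer.camera("scene");cv2.imwrite("pics/s3.png",cv2.resize(c["image"][150:300,200:400,::-1],None,fx=4,fy=4))
```

```text
True 53.1 [-0.03013229  0.06095967]
Fx 4.6 7.6 5.931764705882354 Fy 4.155294117647059
[[-29.0, -223.0, 4.6, 3.7], [-28.6, -199.0, 5.7, 3.2], [-28.5, -175.0, 5.8, 3.6], [-28.5, -151.0, 6.0, 3.2], [-28.4, -127.0, 5.9, 3.4], [-28.3, -103.0, 6.3, 3.9], [-28.3, -79.0, 5.9, 3.7], [-28.2, -55.0, 6.1, 3.8], [-28.1, -31.0, 5.7, 3.4], [-28.1, -7.0, 6.7, 4.1], [-28.1, 17.0, 5.8, 4.1], [-28.0, 41.0, 6.1, 3.7], [-28.0, 52.2, 5.8, 5.6], [-28.0, 57.0, 5.8, 5.7], [-28.1, 61.8, 7.6, 13.4]]
[[-28.0, 54.6, 6.4, 5.7], [-28.0, 55.4, 6.3, 6.1], [-28.0, 56.2, 6.1, 5.5], [-28.0, 57.0, 5.8, 5.7], [-28.0, 57.8, 6.2, 6.2], [-28.0, 58.6, 6.0, 5.6], [-28.0, 59.4, 5.8, 5.2], [-28.0, 60.2, 5.6, 5.5], [-28.0, 61.0, 7.2, 9.9], [-28.1, 61.8, 7.6, 13.4]]
```

View pics/s3.png

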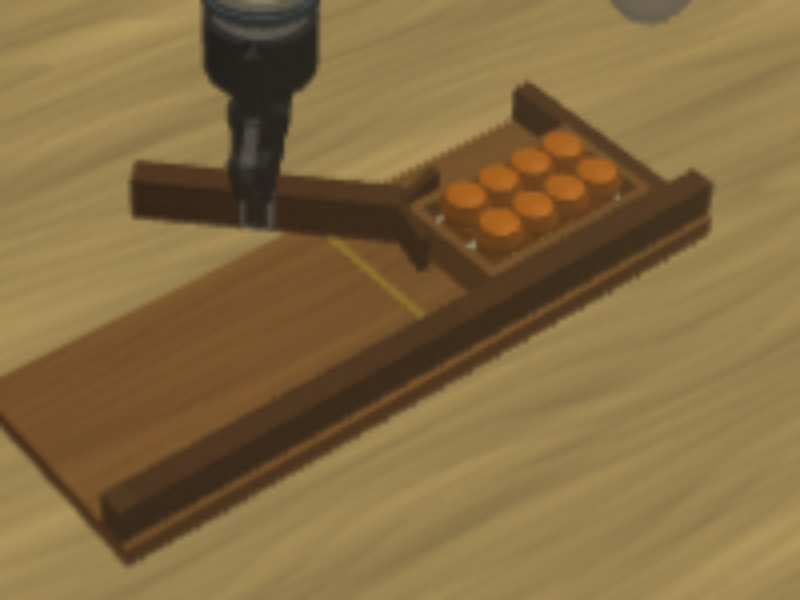

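The tray is against the stop at crop (640,185) and flush on the rail. Now I withdraw and lay the stick down.

Run:
```python
from run import *
m=np.load("m.npy")
manip.servo_line(T(m-.03*u),rate=.06)
t=T(m-.045*u);manip.servo_line([t[0],t[1],.11],rate=.15)
p=np.array([.41,.04]);manip.move_to([*p,.09],rot(np.radians(98.9)))
manip.servo_line([*p,.032],rate=.1);manip.servo_line([*p,.0265],rate=.02)
print(manip.get_contact_force().round(1),manip.get_time())
claw.command_gripper(.055);manip.servo_line([*p,.13],rate=.15)
print(manip.get_contact_force().round(1),manip.get_time())
c=viewer.camera("side");cv2.imwrite("pics/s4.png",cv2.resize(c["image"][100:330,180:440,::-1],None,fx=2.5,fy=2.5))
```

```text
[ 0.1 -0.5  4.5] 56.2167
[ 0.8 -0.2 -0. ] 57.4833
```

View pics/s4.png

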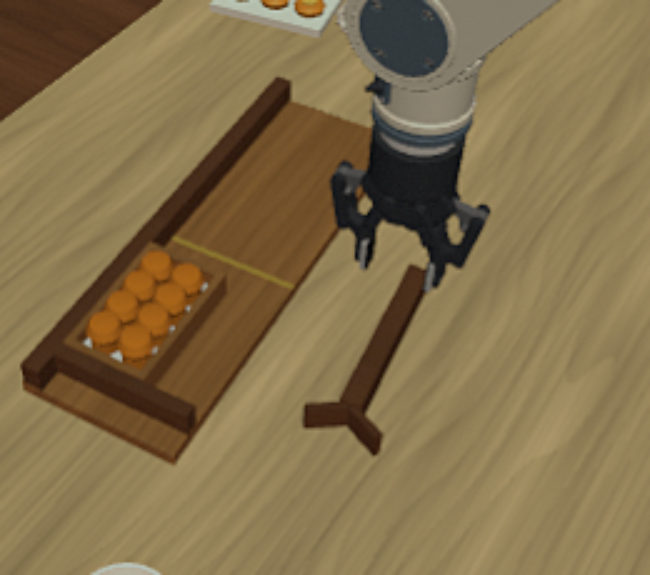

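The tray sits flush against rail and stop at crop (70,345), and the stick lies flat on the counter with its mouth at (350,405), clear of the gripper and the lane. I'm handing in.

```bash
python3 -c "
from rig import manip, viewer, claw, solver
print(manip.sign_off())"
```

```text
the job is handed in; nothing more can be done
None
```

The tray is home against the end stop and flush on the rail, fed at 4.6–7.6 N against the rail (mean 5.9 N, peak 13.4 N on meeting the stop). The stick lies flat on the counter off the lane, and I handed the job in at about 57.5 s; the verdict was not shown.

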